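# Offer the door stile up to its hinge and hold it for the pin

## Task

Pick up the loose door stile whose hinge leaf has a single middle knuckle, carry it upright to the jamb, and slide that knuckle sideways into the gap between the jamb leaf's two knuckles until the three bores stand in one straight line, with the stile's face in line with the jamb's face. Finish still holding it there in the gripper, clear of the bench and only lightly touching the jamb, so that a colleague can drop the hinge pin in; the program ends while holding. Leave the other stile (the one with two knuckles), the bent hinge pin, the screwdriver and the red box where they are.

Things in the scene. Friction and masses are not known exactly. Their poses are not given: they have to be found in the camera images.
- door_stile: Loose piece of pale wooden door stile standing on end, 44 (x) x 50 (y) x 150 (z) mm, 0.3 to 0.5 kg. Origin: centre of the wood's underside; z up, -x front face, +y hinge edge. Steel leaf let in flush in the front face, 15 to 105 mm up, bare wood above: grip there across the 44 mm. ONE steel knuckle (24 mm outside, 12 mm bore, 33 mm high) stands 8 mm before the face, 13 mm beyond the edge (axis).
- stile_bore (a point): Centre of the bore of the door stile's knuckle: at (-30, +38, 60) mm in the stile's frame, axes as the stile's; z is the bore axis.
- stile_bore_top (a point): Centre of the bore at the upper end of that knuckle, at (-30, +38, 76.5) mm in the stile's frame.
- stile_bore_bottom (a point): Centre of the bore at the lower end of that knuckle, at (-30, +38, 43.5) mm in the stile's frame.
- jamb: Fixed stand: wooden post 44 (x) x 50 (y) mm, top 170 mm up, on an 18 mm plywood foot (x -3 to +87, y +13 to +98 mm). Origin: on the bench under the hinge's bore axis; z up, front face looks to -x at x = +8, post y = +13 to +63. TWO knuckles, 24 mm outside, 12 mm bore, 55 to 81 and 119 to 145 mm up; the 38 mm gap between takes the stile's 33 mm knuckle (2.5 mm play up and down).
- jamb_bore (a point): Point on the jamb's bore axis in mid gap, 100 mm above the bench; axes as the jamb's. The stile's bore centre belongs here, stile axes parallel to the jamb's, its underside then 40 mm above the bench. Enter level from the -y side, along +y; about 1.5 mm past the line-up the knuckle meets the leaf's edge. Nothing guides it along x.
- spare_stile: Bystander: the same piece of wood as the door stile, same origin and axes, but its leaf has two knuckles (upper and lower) with a gap between. It may stand in either of the two places. Leave it.
- hinge_pin: Bystander: loose steel pin 11 mm thick, 111 mm long, bent over 26 mm at one end, lying flat; origin under the middle of its straight part, which runs along x. Leave it.
- screwdriver_a: Bystander: screwdriver with red handle, 206 mm, lying on the right. Leave it.
- hinge_box: Bystander: closed red carton, 66 x 110 x 30 mm, lying on the right further off. Leave it.

How it is judged:
By the outcome, as a careful person would: the job done as asked, in the order asked, and still so for the second after the job is handed in, while the arm keeps its last pose, push and grip.
It also fails if it takes over 45 s, if anything falls off the work surface, if the arm or the gripper's body presses on something with over 40 N, if the wrist force passes 120 N, or if a joint passes its speed limit or range.

## Robot

A 6-joint arm with a two-finger parallel gripper is mounted at the origin on the work surface; the furniture and walls round the work are solid. World frame = base frame: x ahead of the robot, y to its left, z up, the work surface at z = 0. Lengths are in m, angles in degrees, forces in N, time in s.
With the tool pointing down it reaches from about 0.4 to 0.825 m from the base axis. Payload 7 kg.
Tool frame: the origin (TCP) lies midway between the tips of the shut fingers; the grasp point (between the pads) lies 19 mm behind it; z points along the fingers, y is the line along which they close (so a half turn about z gives the same grasp; the last joint's range is limited). The gripper opens to 88 mm and grips with 3 to 60 N. Pads are 19 mm wide; open, the fingers measure 130 mm over their backs; the gripper's body (78 mm by 193 mm) begins 47 mm behind the grasp point.
Start: joints at [-53.05, 20.546, 0.682, 0, -70.136, -16.507], TCP at [0.236, -0.632, 0.227] pointing down, gripper open.
Joint ranges: [-176.03, 176.03], [-82.01, 121.73], [-58.28, 71.71], [-173.87, 95.51], [-174.79, -0.11], [-173.66, 173.66]. Speed limits (degrees/s): [136.94, 136.94, 172.46, 180, 180, 180].

## Interface

Orientations are given as a 3x3 rotation matrix whose columns are the frame's x, y, z axes.
In Python, from rig import robot gives the robot as it stands. Calls block until the motion is done:
- robot.goto(position, orientation): joint-space move of the TCP to a pose.
- robot.servo_line(position, ori=None, speed=0.15): straight line of the TCP; ori=None keeps the orientation; speed is the mean speed in m/s.
- robot.movej(angles): joint-space move.
- robot.move_gripper(opening): opening from 0.0 (shut) to 1.0 (fully open); the grip force is fixed at half the most; returns when the fingers have stopped.
- robot.dwell(seconds).
- robot.ik(position, orientation): joint angles nearest the present ones, or None.
- robot.grab_frame(name): name is "scene" or "top" or "wrist"; returns (picture, depth): 384x512x3 uint8, red, green, blue; 384x512 float32, m along the optical axis (not along the pixel's ray), 0 where there is no reading.
- robot.camera_info(name): a dict with "vfov" (degrees; the focal length in pixels is half the picture's height over the tangent of half this angle, whatever the lens; pixels are square), "cx", "cy" (the principal point, pixels), "view" (4x4, takes a point from world to camera coordinates); the wrist camera has in their place "T_tool_cam" (4x4, takes a point from camera to tool coordinates, whose origin is the TCP and whose axes are the flange's). Camera axes: x right, y down, z forward; pixel columns grow to the right and rows downward; lengths in m; the calibration is good to about 2 mm. A picture is of the moment at which its call begins: read the wrist's pose just before it. camera_info takes no time and is no camera call.
A pose or a line that the arm cannot do raises robot.Unreachable and nothing moves.
- robot.job_done(): hands the job in; it is judged then, once.
Readings, each from a call of its own:
- robot.read_t(): time.
- robot.read_qpos(): joint angles.
- robot.read_qvel(): joint speeds.
- robot.read_effort(): joint torques, N m.
- robot.read_position(): TCP position.
- robot.read_tcp_rot(): TCP orientation.
- robot.read_force(): force on the tool from outside, world axes, zero at the start.
- robot.read_ft_torque(): the same for the moment, N m.
- robot.read_grip_width(): opening from 0.0 (shut) to 1.0 (fully open).
- robot.read_finger_force(): force on a finger pad.
Only numpy, scipy, OpenCV 4.12 (cv2) and the standard library are available. Lean on these libraries where they do the work, as an engineer would, in place of code of your own. Each camera call takes 0.05 s, during which the arm holds its last target. There are 200 camera calls.

## Working session

There is one attempt and no reset: what is moved stays moved. The work goes in short steps, each a Python script; the robot and the scene stay as the last script left them, time stands still between calls to the robot, and variables do not carry over. Pictures are saved under pics/ and viewed, at most 10 in all, crops included, and the job is handed in when it is done.

```bash
mkdir -p pics; ls; cat > h.py <<'E'
import numpy as np, cv2
from rig import robot
def cam(n):
    i=robot.camera_info(n); f=192/np.tan(np.radians(i['vfov'])/2); return i,f
def save(n,fn):
    p,d=robot.grab_frame(n); cv2.imwrite(f'pics/{fn}.png',p[:,:,::-1]); np.save(f'pics/{fn}.npy',d); return p,d
def cloud(n,d,view=None):
    i,f=cam(n); v,u=np.mgrid[0:384,0:512]
    P=np.stack([(u-i['cx'])/f*d,(v-i['cy'])/f*d,d],-1)
    T=np.linalg.inv(i['view']) if view is None else view
    return P@T[:3,:3].T+T[:3,3]
E
python3 - <<'E'
from h import *
for n in('scene','top'):
    p,d=save(n,n); print(robot.camera_info(n))
    np.save(f'pics/{n}_c.npy',cloud(n,d))
a=np.hstack([cv2.imread('pics/scene.png'),cv2.imread('pics/top.png')])
cv2.imwrite('pics/both.png',cv2.resize(a,(800,300)))
E
```

```text
pics
{'vfov': 49.220962311785684, 'cx': 254.7024880074262, 'cy': 190.44513133705647, 'view': array([[-0.86425418, -0.50299038,  0.00808691,  0.47547071],
       [-0.25856442,  0.43036926, -0.86482758,  0.26910984],
       [ 0.43151959, -0.74952184, -0.50200384,  0.83250853],
       [ 0.        ,  0.        ,  0.        ,  1.        ]])}
{'vfov': 55.81674376624866, 'cx': 255.68842549156824, 'cy': 187.8006935162491, 'view': array([[ 0.10547068, -0.99440631, -0.00565891, -0.138664  ],
       [-0.97414982, -0.10217565, -0.20147523,  0.59455092],
       [ 0.19977003,  0.02676235, -0.97947726,  0.81758431],
       [ 0.        ,  0.        ,  0.        ,  1.        ]])}
```

View pics/scene.png

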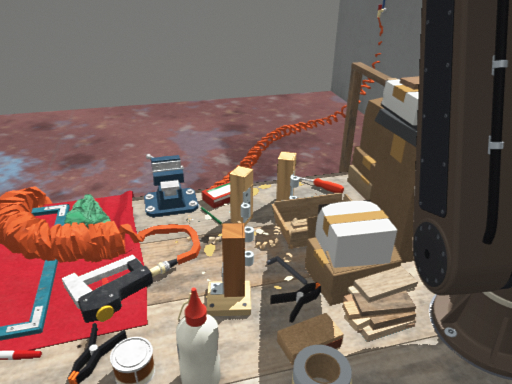

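View pics/top.png

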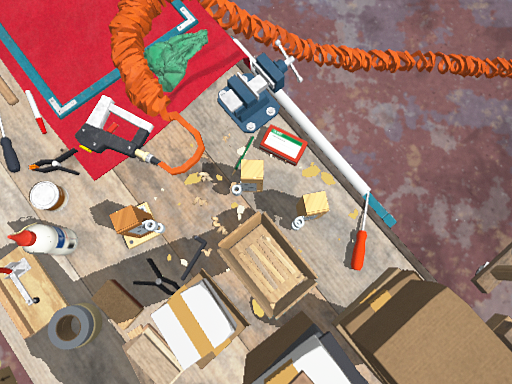

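The scene view shows the jamb (dark post) at (233,260) with its knuckles at about (249,234) and (249,258). The pale stiles are at (241,190) and (287,175). In the top view the jamb top is at (124,219), and the stiles are at (252,170) and (316,203). I'll enlarge these and measure from depth.

```bash
python3 - <<'E'
from h import *
a=cv2.imread('pics/scene.png')[140:320,190:350]; b=cv2.imread('pics/top.png')[140:260,95:345]
cv2.imwrite('pics/c1.png',cv2.resize(a,(530,596),interpolation=cv2.INTER_CUBIC))
cv2.imwrite('pics/c2.png',cv2.resize(b,(800,384),interpolation=cv2.INTER_CUBIC))
C=np.load('pics/top_c.npy'); S=np.load('pics/scene_c.npy')
def rect(P,zlo,zhi,c,r=.06):
    m=(P[...,2]>zlo)&(P[...,2]<zhi)&(np.hypot(P[...,0]-c[0],P[...,1]-c[1])<r)
    q=P[m]; (cx,cy),(w,h),an=cv2.minAreaRect((q[:,:2]*1000).astype(np.float32))
    print(len(q),q[:,2].mean().round(4),np.round([cx,cy,w,h,an],1))
for n,(u,v) in dict(jamb=(124,219),A=(252,170),B=(316,203),kj=(150,225),kA=(236,188),kB=(298,222)).items():
    p=C[v,u]; print(n,p.round(4))
    if n in('jamb','A','B'):
        z=.17 if n=='jamb' else .15
        rect(C,z-.008,z+.008,p); rect(S,z-.008,z+.008,p)
E
```

```text
jamb [0.4891 0.1874 0.1684]
531 0.1694 [490.3 188.6  44.3  50.4  32.8]
406 0.1686 [490.1 189.8  43.1  52.6  33.8]
A [ 0.6264 -0.0657  0.1492]
449 0.1492 [628.9 -64.2  45.6  48.6   2.9]
207 0.148 [629.7 -61.9  44.9  51.8   5.6]
B [ 0.568  -0.2104  0.1491]
483 0.1493 [ 570.  -208.9   43.9   50.1   16.5]
159 0.148 [ 570.1 -207.9   43.5   55.4   17.8]
kj [0.4877 0.1549 0.0917]
kA [ 0.6022 -0.0274  0.0507]
kB [ 0.5363 -0.1861  0.0404]
```

View pics/c1.png

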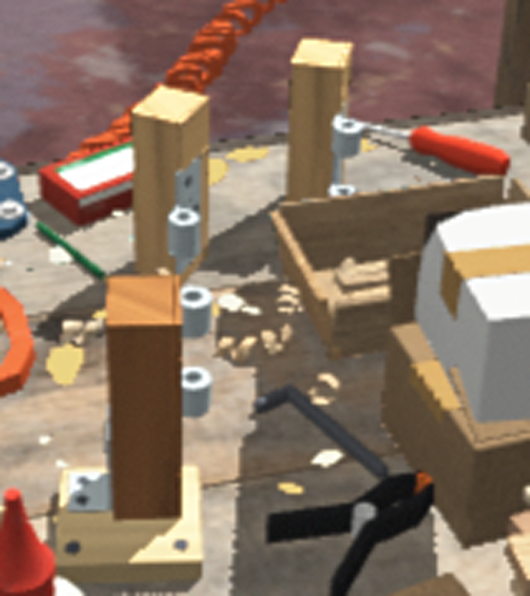

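View pics/c2.png

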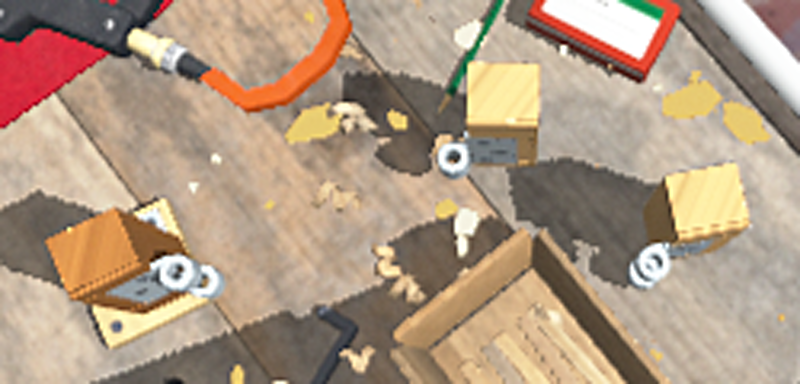

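The scene crop shows the single knuckle at (183,232) on the nearer pale stile, so A is the door stile. B, the far one, shows two knuckles at (347,135) and (343,190). The heights (0.149 and 0.169) and rectangle sizes match the specification. The jamb yaw is about 33° and A's about 4°. Next I'll look at A and the jamb with the wrist camera from matching relative poses.

```bash
cat >> h.py <<'E'
def R(yaw,flip):  # tool down, tool y along object's x (yaw)
    a=np.radians(yaw+(180 if flip else 0)); y=np.array([np.cos(a),np.sin(a),0]); z=np.array([0,0,-1.])
    return np.stack([np.cross(y,z),y,z],1)
def top_rect(P,z,c,r=.05):
    m=(abs(P[...,2]-z)<.006)&(np.hypot(P[...,0]-c[0],P[...,1]-c[1])<r)
    q=P[m]; (cx,cy),(w,h),an=cv2.minAreaRect((q[:,:2]*1000).astype(np.float32))
    if w>h: w,h,an=h,w,an-90
    return np.round([len(q),q[:,2].mean()*1000,cx,cy,w,h,an],2)
def wrist(fn):
    T=np.eye(4); T[:3,:3]=robot.read_tcp_rot(); T[:3,3]=robot.read_position()
    p,d=save('wrist',fn); return p,d,cloud('wrist',d,T@robot.camera_info('wrist')['T_tool_cam'])
E
sed -i "s/i=robot.camera_info(n); f=/i=robot.camera_info(n); f=/" h.py
python3 - <<'E'
from h import *
print(robot.read_tcp_rot().round(2) if hasattr(robot.read_tcp_rot(),'round') else robot.read_tcp_rot())
i=robot.camera_info('wrist');print(i)
q0=robot.read_qpos()
A=[.629,-.063];J=[.490,.189]
for f in(0,1):
    for n,p,y in(('A',[*A,.109],4),('Ahi',[*A,.3],4),('J',[.531,.125,.149],33),('Jhi',[*J,.32],33)):
        q=robot.ik(p,R(y,f)); print(f,n,None if q is None else np.round(q,1))
C=np.load('pics/top_c.npy').reshape(-1,3)
for x0 in np.arange(.4,.85,.05):
    print(round(x0,2),[int(1000*np.nanmax(np.r_[0,C[(abs(C[:,0]-x0-.025)<.025)&(abs(C[:,1]-y0-.025)<.025),2]])) for y0 in np.arange(-.3,.35,.05)])
E
```

```text
[[-0.94 -0.35 -0.  ]
 [-0.35  0.94  0.  ]
 [ 0.    0.   -1.  ]]
{'vfov': 63.39863946404636, 'cx': 259.0976681595672, 'cy': 189.64537245890412, 'T_tool_cam': array([[ 3.90563311e-04, -9.66688527e-01, -2.55955346e-01,
         6.86244978e-02],
       [ 9.99999803e-01,  2.52009161e-04,  5.74119162e-04,
        -2.39845539e-04],
       [-4.90491315e-04, -2.55955520e-01,  9.66688435e-01,
        -1.57552555e-01],
       [ 0.00000000e+00,  0.00000000e+00,  0.00000000e+00,
         1.00000000e+00]])}
0 A [ 11.9  22.  -13.6   0.  -54.4 172.1]
0 Ahi [ 11.9  14.5   1.6   0.  -77.1 172.1]
0 J None
0 Jhi [ 42.5   3.5  -9.1   0.  -77.4 170.5]
1 A [ 11.9  22.  -13.6   0.  -54.4  -7.9]
1 Ahi [ 11.9  14.5   1.6   0.  -77.1  -7.9]
1 J [ 33.8  12.2 -21.9   0.  -55.9  -0.8]
1 Jhi [ 42.5   3.5  -9.1   0.  -77.4  -9.5]
0.4 [5, 68, 65, 21, 919, 68, 131, 13, 5, 24, 21, 4, 6]
0.45 [4, 64, 67, 68, 43, 66, 20, 12, 147, 173, 172, 4, 4]
0.5 [3, 150, 151, 67, 70, 68, 20, 4, 4, 173, 172, 3, 5]
0.55 [3, 153, 152, 64, 4, 78, 16, 25, 5, 5, 3, 4, 6]
0.6 [3, 4, 5, 29, 153, 153, 15, 22, 34, 31, 5, 6, 8]
0.65 [6, 6, 32, 32, 153, 148, 5, 36, 35, 30, 38, 40, 40]
0.7 [3, 5, 34, 34, 32, 9, 18, 39, 40, 5, 27, 38, 39]
0.75 [0, 2, 32, 33, 33, 111, 96, 36, 45, 69, 77, 61, 29]
0.8 [0, 0, 2, 19, 113, 115, 114, 13, 26, 76, 86, 84, 27]
```

```bash
python3 - <<'E'
from h import *
C=np.concatenate([np.load(f'pics/{n}_c.npy').reshape(-1,3) for n in('top','scene')])
r=np.hypot(C[:,0],C[:,1]);a=np.degrees(np.arctan2(C[:,1],C[:,0]))
for a0 in range(-60,30,10):
    print(a0,[int(1000*np.max(np.r_[0,C[(a>=a0)&(a<a0+10)&(r>=r0)&(r<r0+.1),2]])) for r0 in np.arange(.2,.9,.1)])
E
```

```text
-60 [0, 0, 279, 278, 279, 0, 0]
-50 [0, 382, 279, 279, 277, 0, 0]
-40 [398, 414, 344, 30, 27, 11, 0]
-30 [412, 413, 68, 152, 152, 6, 0]
-20 [573, 169, 919, 152, 153, 34, 3]
-10 [579, 173, 68, 78, 153, 111, 118]
0 [583, 174, 131, 25, 35, 96, 115]
10 [584, 174, 147, 173, 33, 57, 86]
20 [107, 90, 165, 173, 6, 40, 39]
```

Boxes up to 0.41 m high stand along the sweep, so I'll rise first.

```bash
python3 - <<'E'
from h import *
p=robot.read_position()
try: robot.servo_line([p[0],p[1],.48],speed=.35)
except robot.Unreachable: print('U'); raise
robot.goto([.629,-.063,.42],R(4,1)); robot.servo_line([.629,-.063,.30],speed=.3)
p,d,P=wrist('wA'); np.save('pics/wA_c.npy',P)
print('A',top_rect(P,.15,[.629,-.063]),robot.read_position(),robot.read_t(),robot.read_force())
E
```

```text
A [2104.    149.29  629.4   -65.11   44.     50.29    4.99] [ 0.63022604 -0.06358805  0.30257327] 4.0417 [-0.03775683 -0.19712067  0.23535401]
```

View pics/wA.png

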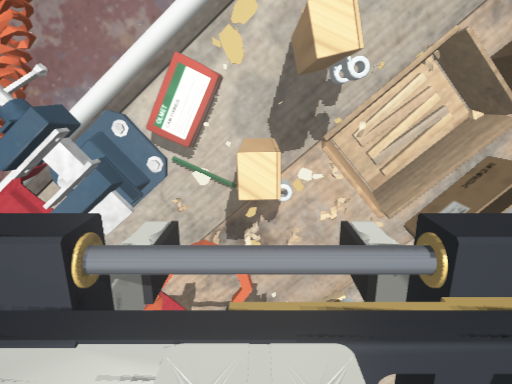

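The picture shows stile A's top at (259,175), unoccluded, with a single knuckle at (286,192). Stile B, with two knuckles, is at top right. I'll close on A once to square it up, open, look again for the camera bias, then view the jamb from the matching pose.

```bash
python3 - <<'E'
from h import *
c=np.array([.6294,-.0651]); yaw=5
robot.servo_line([*c,.20],R(yaw,1),speed=.2); robot.servo_line([*c,.110],speed=.12)
robot.dwell(.2); print(robot.read_position(),robot.read_force())
robot.move_gripper(.35); print('w',robot.read_grip_width()*88,robot.read_finger_force(),robot.read_position(),robot.read_force())
robot.move_gripper(1.0); robot.dwell(.2)
robot.servo_line([*c,.30],speed=.2); robot.dwell(.4)
print('tcp',robot.read_position(),robot.read_tcp_rot())
p,d,P=wrist('wA2'); print('A',top_rect(P,.15,c))
robot.goto([.49,.189,.32],R(33,1)); robot.dwell(.4)
p,d,P=wrist('wJ'); np.save('pics/wJ_c.npy',P); print('tcp',robot.read_position(),robot.read_tcp_rot()); print('J',top_rect(P,.17,[.49,.189]),robot.read_t())
E
```

```text
[ 0.62989108 -0.06502502  0.11090555] [-0.35325461  0.02168263 -0.09785836]
w 44.09822502020328 29.98707801103592 [ 0.62942823 -0.06512501  0.10993348] [ 0.94365034 -0.7048707  -0.49688012]
tcp [ 0.62934834 -0.06512118  0.29962937] [[ 8.71869651e-02 -9.96191780e-01 -6.09140585e-04]
 [-9.96191961e-01 -8.71868847e-02 -1.57477827e-04]
 [ 1.03769047e-04  6.20550968e-04 -9.99999802e-01]]
A [2070.    149.35  629.23  -65.53   43.52   49.44    4.41]
tcp [0.49019129 0.18869341 0.31987366] [[ 5.44028359e-01 -8.39066809e-01 -1.87236178e-04]
 [-8.39066829e-01 -5.44028335e-01 -1.68890524e-04]
 [ 3.98486470e-05  2.48984901e-04 -9.99999968e-01]]
J [2111.    169.33  490.35  187.93   43.77   50.46   32.14] 10.775
```

View pics/wJ.png

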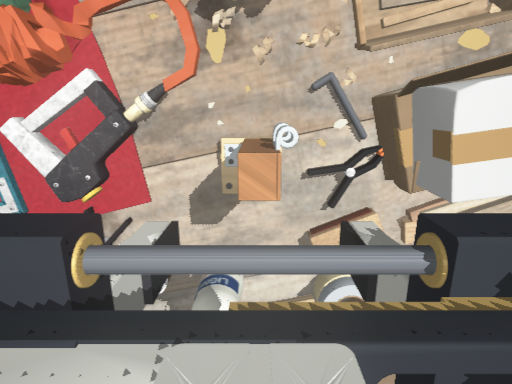

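The jamb's top is at (259,175) with its knuckle at (286,137), clearly visible. I'll refine position and yaw with line fits on the edges.

```bash
cat >> h.py <<'E'
def edgefit(P,z,c,yaw):
    a=np.radians(yaw); ex=np.array([np.cos(a),np.sin(a)]); ey=np.array([-ex[1],ex[0]])
    D=P[...,:2]-np.array(c); X=D@ex*1000; Y=D@ey*1000
    M=((abs(P[...,2]-z)<.005)&(abs(X)<32)&(abs(Y)<35)).astype(np.uint8)
    l,L,st,_=cv2.connectedComponentsWithStats(M); M=L==1+np.argmax(st[1:,4])
    out=[]
    for U,V,m,lim in((X,Y,M,20),(Y.T,X.T,M.T,17)):
        s=[]
        for row in range(m.shape[0]):
            k=np.where(m[row])[0]
            if len(k)>5 and abs(V[row,k].mean())<lim:
                s.append([*sorted((U[row,k[0]],U[row,k[-1]])),V[row,k].mean()])
        s=np.array(s)
        for j in(0,1):
            p=np.polyfit(s[:,2],s[:,j],1)
            for _ in range(3):
                r=abs(s[:,j]-np.polyval(p,s[:,2])); g=r<=max(.8,2*np.median(r)); p=np.polyfit(s[g,2],s[g,j],1)
            out.append((p[1],np.degrees(p[0])))
    o=np.array(out); xc,yc=(o[0,0]+o[1,0])/2,(o[2,0]+o[3,0])/2
    return dict(xc=round(xc,2),yc=round(yc,2),w=round(o[1,0]-o[0,0],1),h=round(o[3,0]-o[2,0],1),
      dyaw=np.round([-o[0,1],-o[1,1],o[2,1],o[3,1]],2),centre=np.array(c)+(ex*xc+ey*yc)/1000)
E
python3 - <<'E'
from h import *
def cl(fn,pos,yaw):
    T=np.eye(4);T[:3,:3]=R(yaw,1);T[:3,3]=pos
    return cloud('wrist',np.load(f'pics/{fn}.npy'),T@robot.camera_info('wrist')['T_tool_cam'])
print(edgefit(cl('wA2',[.62935,-.06512,.29963],5),.15,[.62935,-.06512],5))
print(edgefit(np.load('pics/wJ_c.npy'),.17,[.49019,.18869],33))
P=cl('wJ',[.49019,.18869,.31987],33)
print(edgefit(P,.17,[.49019,.18869],33))
# jamb upper-knuckle top ring (z 145) in jamb frame; door stile ring (z 76.5) for reference
for P,c,yaw,z,b in((P,[.4903,.1880],33,.145,(-30,-38)),(cl('wA2',[.62935,-.06512,.29963],5),[.62935,-.06512],5,.0765,(-30,38))):
    a=np.radians(yaw);ex=np.array([np.cos(a),np.sin(a)]);ey=np.array([-ex[1],ex[0]])
    D=(P[...,:2]-np.array(c))*1000;X=D@ex;Y=D@ey
    m=(abs(P[...,2]-z)<.004)&(np.hypot(X-b[0],Y-b[1])<16)
    q=np.c_[X[m],Y[m]].astype(np.float32); print(len(q),P[m][:,2].mean(),cv2.minEnclosingCircle(q),cv2.fitEllipse(cv2.convexHull(q)))
E
```

```text
{'xc': np.float64(0.02), 'yc': np.float64(-0.42), 'w': np.float64(42.8), 'h': np.float64(48.6), 'dyaw': array([-0.2 , -1.02, -0.05, -0.26]), 'centre': array([ 0.6294035 , -0.06554086])}
{'xc': np.float64(-0.11), 'yc': np.float64(-0.91), 'w': np.float64(43.0), 'h': np.float64(49.5), 'dyaw': array([-1.09, -1.15, -0.42, -0.21]), 'centre': array([0.49059697, 0.18786347])}
{'xc': np.float64(-0.09), 'yc': np.float64(-0.78), 'w': np.float64(43.0), 'h': np.float64(49.5), 'dyaw': array([-1.04, -1.1 , -0.36, -0.15]), 'centre': array([0.49054146, 0.18798991])}
311 0.1442066868397464 ((-28.462627410888672, -36.3792610168457), 13.61441421508789) ((-28.709680557250977, -36.58473587036133), (23.055383682250977, 27.127714157104492), 134.68833923339844)
121 0.07554206838912667 ((-30.599042892456055, 37.815223693847656), 11.734880447387695) ((-30.30416488647461, 37.95355224609375), (21.797883987426758, 22.74201202392578), 166.3649139404297)
```

```bash
python3 - <<'E'
from h import *
out=[]
for k,(dx,dy,dyaw) in enumerate([(4,3,-2),(-3,6,-1),(-5,-2,1.5),(3,-4,3)]):
    robot.servo_line([.4906+dx/1e3,.1879+dy/1e3,.315],R(32.7+dyaw,1),speed=.03); robot.dwell(.25)
    p,d,P=wrist(f'j{k}'); np.save(f'pics/j{k}_c.npy',P)
    e=edgefit(P,.17,[.4906,.1879],32.7); out.append([e['xc'],e['yc'],*e['dyaw']]); 
out=np.array(out);print(out.round(2));print(out.mean(0).round(2),robot.read_t())
E
```

```text
[[-0.2  -0.13  0.53  0.39 -0.41 -0.22]
 [ 0.03 -0.19  0.03  0.07 -0.36  1.65]
 [-0.33 -0.26  0.17  0.32 -0.57 -0.93]
 [-0.12 -0.14 -0.03  0.23  0.34  0.59]]
[-0.16 -0.18  0.18  0.25 -0.25  0.27] 13.6083
```

```bash
cat >> h.py <<'E'
YAW=32.8; ex=np.array([.8406,.5417,0]); ey=np.array([-.5417,.8406,0])
GOAL=np.array([.53174,.12378,.150])+ey*.00042
E
python3 - <<'E'
from h import *
c=[.62935,-.06512]
robot.goto([*c,.26],R(5,1)); robot.servo_line([*c,.110],speed=.15); robot.dwell(.15)
robot.move_gripper(.35); print('w',robot.read_grip_width()*88,robot.read_finger_force(),robot.read_position(),robot.read_force())
robot.servo_line([*c,.18],speed=.1)
robot.servo_line(GOAL-ey*.07+[0,0,.03],R(YAW,1),speed=.12)
robot.servo_line(GOAL-ey*.07,speed=.08); robot.dwell(.4)
print(robot.read_position()-(GOAL-ey*.07),robot.read_tcp_rot(),robot.read_force(),robot.read_grip_width()*88,robot.read_t())
p,d,P=wrist('wP'); np.save('pics/wP_c.npy',P)
save('scene','sP'); save('top','tP')
a=cv2.imread('pics/sP.png')[160:310,190:310]; b=cv2.imread('pics/tP.png')[150:270,95:245]; w=cv2.imread('pics/wP.png')[80:230,180:360]
cv2.imwrite('pics/P.png',np.hstack([cv2.resize(x,(int(x.shape[1]*400/x.shape[0])*3//5,240),interpolation=cv2.INTER_CUBIC) for x in(a,b,w)]))
E
```

```text
w 44.15716778098811 29.992279708385468 [ 0.62936419 -0.0651234   0.1099549 ] [ 0.63507567 -0.2622669  -0.55706035]
[1.13145433e-04 6.91549192e-05 2.97852145e-04] [[ 5.41741316e-01 -8.40545133e-01  4.75060484e-04]
 [-8.40545263e-01 -5.41741286e-01  2.00666185e-04]
 [ 8.86908919e-05 -5.08019003e-04 -9.99999867e-01]] [-0.97753835 -0.08253364 -3.55355762] 44.18211986580693 19.9167
```

View pics/P.png

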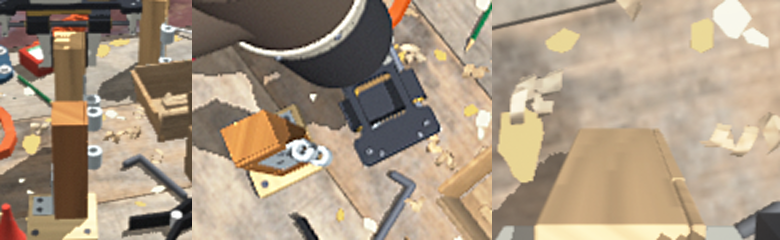

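The stile is held upright (3.6 N). The scene camera (left crop) looks nearly along the insertion direction, so I can check x alignment there after entering. The jamb knuckles are at crop (93,115) and (93,153). Inserting in steps with a force check.

```bash
python3 - <<'E'
from h import *
f0=np.array(robot.read_force())
for s,v in((-.03,.06),(-.012,.04),(-.006,.02),(-.003,.01),(-.0015,.01),(0,.01)):
    robot.servo_line(GOAL+ey*s,speed=v); robot.dwell(.1)
    f=np.array(robot.read_force())-f0; print(s,'f xyz',np.round([f@ex,f@ey,f[2]],2),((np.array(robot.read_position())-GOAL-ey*s)*1000).round(2))
    if np.linalg.norm(f)>6: break
robot.dwell(.2); print(robot.read_t(),robot.read_grip_width()*88)
save('scene','sQ'); save('top','tQ')
a=cv2.imread('pics/sQ.png')[185:285,205:285]; b=cv2.imread('pics/tQ.png')[180:260,105:185]
cv2.imwrite('pics/Q.png',np.hstack([cv2.resize(a,(400,500),interpolation=cv2.INTER_CUBIC),cv2.resize(b,(400,500),interpolation=cv2.INTER_CUBIC)]))
E
```

```text
-0.03 f xyz [-0.4  -0.5  -0.04] [ 0.13 -0.19 -0.01]
-0.012 f xyz [-1.31  0.13 -0.9 ] [0.03 0.01 0.04]
-0.006 f xyz [-1.   -0.43 -0.56] [ 0.02 -0.01  0.01]
-0.003 f xyz [-1.12 -0.91 -1.27] [0.03 0.   0.01]
-0.0015 f xyz [0.18 0.41 0.91] [-0.01  0.02 -0.02]
0 f xyz [-1.75  0.34 -0.9 ] [0.02 0.02 0.02]
23.7833 44.289357746768914
```

View pics/Q.png

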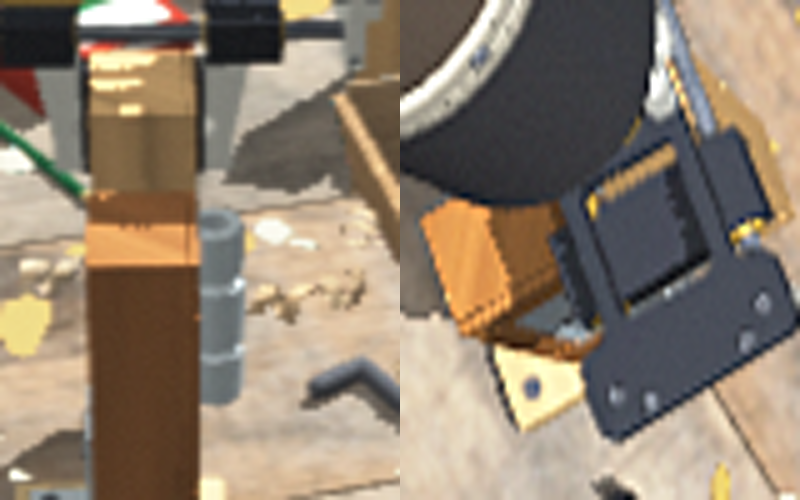

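The knuckle sits in the gap with the three stacked at crop (222,300) and their silhouettes in line, with negligible contact forces. I'll quantify: fit circles to the three knuckles from scene depth, and feel for the leaf edge along y (expected 1.5 mm past line-up).

```bash
cat > fit.py <<'E'
from h import *
from scipy.optimize import least_squares
B=np.array([.49057,.18767,0])-ex*.030-ey*.038
def knuckles(n=4):
    d=np.mean([robot.grab_frame('scene')[1] for _ in range(n)],0)
    D=cloud('scene',d)-B; X,Y,Z=[D@e*1000 for e in(ex,ey,np.array([0,0,1.]))]
    for nm,lo,hi in(('low',60,77),('mid',88,112),('up',123,140)):
        m=(Z>lo)&(Z<hi)&(abs(X)<16)&(Y>-6)&(Y<20)&(X<9)
        f=least_squares(lambda c:np.hypot(X[m]-c[0],Y[m]-c[1])-12,[0,0],loss='soft_l1')
        r=np.hypot(X[m]-f.x[0],Y[m]-f.x[1])-12
        print(nm,m.sum(),f.x.round(2),'rms',r.std().round(2),'xrange',X[m].min().round(1),X[m].max().round(1))
E
python3 - <<'E'
from fit import *
knuckles()
f0=np.mean([robot.read_force() for _ in range(5)],0)
for s in np.arange(.0004,.0031,.0004):
    robot.servo_line(GOAL+ey*s,speed=.01); robot.dwell(.15)
    f=np.mean([robot.read_force() for _ in range(5)],0)-f0; print(round(s*1e3,1),np.round([f@ex,f@ey,f[2]],2))
    if -f@ey>3.5: break
print(robot.read_t())
E
```

```text
low 58 [1.58 0.82] rms 0.55 xrange -10.4 7.1
mid 81 [1.12 0.79] rms 0.55 xrange -10.1 7.0
up 66 [1.73 0.98] rms 1.73 xrange -9.9 6.9
0.4 [1.04 0.34 1.08]
0.8 [2.25 1.   1.01]
1.2 [0.47 0.25 0.89]
1.6 [0.19 0.96 0.63]
2.0 [0.53 0.66 1.16]
2.4 [1.04 0.96 0.61]
2.8 [0.1  1.18 1.26]
26.8833
```

```bash
python3 - <<'E'
from fit import *
knuckles(2); print(((np.array(robot.read_position())-GOAL)*1000)@np.c_[ex,ey], robot.read_t())
f0=np.mean([robot.read_force() for _ in range(5)],0)
for s in np.arange(.0032,.0053,.0004):
    robot.servo_line(GOAL+ey*s,speed=.01); robot.dwell(.15)
    f=np.mean([robot.read_force() for _ in range(5)],0)-f0; print(round(s*1e3,1),np.round([f@ex,f@ey,f[2]],2))
    if -f@ey>3: break
knuckles(2); print(robot.read_t())
E
```

```text
low 53 [1.48 0.85] rms 0.63 xrange -10.4 7.1
mid 87 [1.24 3.89] rms 1.69 xrange -10.0 7.1
up 70 [1.81 1.08] rms 1.81 xrange -9.9 6.9
[-1.39559609e-03  2.81856408e+00] 26.9833
3.2 [-0.47  0.62  0.69]
3.6 [ 0.21 -0.1   0.44]
4.0 [ 0.08 -0.18  0.33]
4.4 [-0.01 -3.22  0.33]
low 55 [1.46 0.77] rms 0.83 xrange -10.4 7.1
mid 86 [1.5  5.17] rms 1.7 xrange -10.0 7.1
up 67 [1.62 0.88] rms 2.02 xrange -9.9 6.9
28.6833
```

Contact came at 4.2 mm rather than 1.5 mm. That would fit an x error of about 2 mm (the knuckle meets the edge lower on its curve) or a y error. I'll measure x from the knuckles' silhouette in the saved picture, at subpixel precision.

```bash
cat > sil.py <<'E'
from fit import *
def sil(img):
    g=cv2.cvtColor(img,cv2.COLOR_BGR2LAB).astype(float); i,f=cam('scene'); V=i['view']
    def proj(P): p=V[:3,:3]@P+V[:3,3]; return np.array([f*p[0]/p[2]+i['cx'],f*p[1]/p[2]+i['cy']])
    ctr=np.linalg.inv(V)[:3,3]
    res={}
    for nm,lo,hi in(('low',58,79),('mid',86,114),('up',122,142)):
        r=[]
        for z in np.arange(lo,hi,1.5):
            c=B+np.array([0,0,z/1e3]); d=c-ctr; d[2]=0; d/=np.linalg.norm(d); side=np.array([d[1],-d[0],0])
            if side@ex>0: side=-side           # towards -x
            s=np.arange(4,20,.25); uv=np.array([proj(c+side*k/1e3) for k in s]).astype(np.float32)
            pr=np.stack([cv2.remap(g[...,k].astype(np.float32),uv[:,:1].copy(),uv[:,1:].copy(),cv2.INTER_LINEAR)[:,0] for k in range(3)],1)
            b=pr[:,2]; a0=np.median(b[:14]); a1=np.median(b[-18:]); t=(b-a0)/(a1-a0)   # blue-yellow: grey steel v. wood
            k=np.where(t>.5)[0]
            if len(k) and abs(a1-a0)>6: r.append(s[k[0]])
        r=np.array(r); res[nm]=(len(r),np.median(r).round(2) if len(r) else None,r.std().round(2) if len(r) else None)
    return res
E
python3 - <<'E'
from sil import *
print(sil(cv2.imread('pics/sQ.png')))
i,f=cam('scene');b=i['view'][:3,:3]@(B+[0,0,.1])+i['view'][:3,3];print('px/mm',f/b[2]/1000)
C=cv2.imread('pics/sQ.png')[218:270,238:262]; cv2.imwrite('pics/z.png',cv2.resize(C,None,fx=11,fy=11,interpolation=cv2.INTER_NEAREST))
E
```

```text
{'low': (14, np.float64(11.62), np.float64(0.16)), 'mid': (19, np.float64(12.0), np.float64(0.33)), 'up': (14, np.float64(10.25), np.float64(0.5))}
px/mm 0.4723168497668633
```

View pics/z.png

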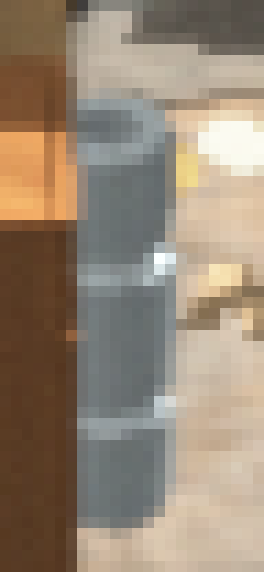

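```bash
python3 - <<'E'
from fit import *
from scipy.optimize import minimize
def ring(P,O,ex,ey,z):
    D=P-O;X=D@ex*1000;Y=D@ey*1000;Z=P[...,2]*1000
    m=(abs(Z-z)<2.0)&(np.hypot(X,Y)<18); x,y=X[m],Y[m]
    def cost(c):
        r=np.hypot(x-c[0],y-c[1]); o=np.maximum(0,r-12)+np.maximum(0,6-r); return np.minimum(o,2).sum()+.02*np.hypot(*c)
    g=[(cost((a,b)),a,b) for a in np.arange(-4,4.1,.1) for b in np.arange(-4,4.1,.1)]
    c0=min(g)[0]; k=np.array([t for t in g if t[0]<c0+1.0])
    return m.sum(),Z[m].mean().round(2),round(c0,1),k[:,1:].mean(0).round(2),k[:,1:].std(0).round(2)
for k in('wJ','j0','j1','j2','j3'):
    P=np.load(f'pics/{k}_c.npy')
    for z in(144.3,):print(k,ring(P,B,ex,ey,z), 'low ring' , )
a=np.radians(5);e1=np.array([np.cos(a),np.sin(a),0]);e2=np.array([-e1[1],e1[0],0])
T=np.eye(4);T[:3,:3]=R(5,1);T[:3,3]=[.62935,-.06512,.29963]
P=cloud('wrist',np.load('pics/wA2.npy'),T@robot.camera_info('wrist')['T_tool_cam'])
S=np.array([.62935,-.06512,0])-e2*.00042-e1*.030+e2*.038
print('stile',ring(P,S,e1,e2,75.8))
E
```

```text
wJ (np.int64(298), np.float64(144.31), np.float64(26.5), array([0.52, 0.61]), array([0.14, 0.17])) low ring
j0 (np.int64(320), np.float64(144.24), np.float64(34.0), array([0.75, 0.74]), array([0.14, 0.16])) low ring
j1 (np.int64(321), np.float64(144.22), np.float64(35.1), array([0.49, 0.76]), array([0.13, 0.16])) low ring
j2 (np.int64(312), np.float64(144.13), np.float64(34.5), array([0.52, 0.67]), array([0.18, 0.14])) low ring
j3 (np.int64(310), np.float64(144.15), np.float64(37.8), array([0.69, 0.76]), array([0.16, 0.15])) low ring
stile (np.int64(113), np.float64(75.69), np.float64(0.0), array([0.36, 0.07]), array([0.37, 0.26]))
```

```bash
cat > probe.py <<'E'
from h import *
def probe(dx,s0,step=.2,thr=2.):
    robot.servo_line(GOAL+ex*dx/1e3+ey*s0/1e3,speed=.02); robot.dwell(.2); f0=np.array(robot.read_force())@ey; s=s0; L=[]
    while s<5.2:
        s+=step; robot.servo_line(GOAL+ex*dx/1e3+ey*s/1e3,speed=.01); robot.dwell(.08)
        f=np.array(robot.read_force())@ey-f0; L.append((round(s,2),round(f,1)))
        if f<-thr: break
    print(dx,L[-4:],robot.read_t(),np.round(((np.array(robot.read_position())-GOAL)*1e3)@np.c_[ex,ey],2),robot.read_grip_width()*88)
    robot.servo_line(GOAL+ex*dx/1e3+ey*(s-.8)/1e3,speed=.02)
E
python3 - <<'E'
from probe import *
probe(0,3.7,.15)
robot.servo_line(GOAL+ey*1.2/1e3,speed=.03)
probe(1.5,1.2)
E
```

```text
0 [(4.0, np.float64(0.2)), (4.15, np.float64(-0.8)), (4.3, np.float64(-0.5)), (4.45, np.float64(-2.3))] 30.8 [0.08 4.32] 44.03847532382258
1.5 [(3.2, np.float64(2.0)), (3.4, np.float64(-0.2)), (3.6, np.float64(-1.8)), (3.8, np.float64(-2.4))] 36.0833 [1.4  3.64] 44.27412935546476
```

```bash
python3 - <<'E'
from fit import *
D=cloud('scene',np.load('pics/sQ.npy'))-B; X,Y,Z=[D@e*1000 for e in(ex,ey,np.array([0,0,1.]))]
m0=(abs(X)<16)&(Y>-10)&(Y<22)&(X<6.5)
for lo in range(52,150,6):
    m=m0&(Z>=lo)&(Z<lo+6)
    if m.sum()<4: continue
    print(lo,m.sum(),[(int(a),m[m&(X>=a)&(X<a+4)].sum(),np.median(Y[m&(X>=a)&(X<a+4)]).round(1) if (m&(X>=a)&(X<a+4)).any() else None) for a in(-10,-6,-2,2)])
for nm,lo,hi in(('low',58,79),('mid',86,114),('up',122,143)):
    m=m0&(Z>lo)&(Z<hi)&(Y>0)
    f=least_squares(lambda c:np.hypot(X[m]-c[0],Y[m]-c[1])-12,[0,0],loss='soft_l1',f_scale=.3)
    print(nm,f.x.round(2))
E
```

```text
52 7 [(-10, np.int64(1), np.float64(9.1)), (-6, np.int64(2), np.float64(9.8)), (-2, np.int64(1), np.float64(11.8)), (2, np.int64(2), np.float64(12.2))]
58 16 [(-10, np.int64(2), np.float64(8.8)), (-6, np.int64(4), np.float64(10.3)), (-2, np.int64(4), np.float64(13.0)), (2, np.int64(4), np.float64(12.3))]
64 17 [(-10, np.int64(2), np.float64(7.5)), (-6, np.int64(5), np.float64(10.4)), (-2, np.int64(4), np.float64(12.9)), (2, np.int64(4), np.float64(12.6))]
70 18 [(-10, np.int64(2), np.float64(8.6)), (-6, np.int64(4), np.float64(11.3)), (-2, np.int64(6), np.float64(11.5)), (2, np.int64(4), np.float64(11.9))]
76 22 [(-10, np.int64(3), np.float64(8.4)), (-6, np.int64(6), np.float64(10.1)), (-2, np.int64(5), np.float64(11.5)), (2, np.int64(6), np.float64(11.6))]
82 11 [(-10, np.int64(2), np.float64(9.3)), (-6, np.int64(4), np.float64(11.4)), (-2, np.int64(1), np.float64(14.5)), (2, np.int64(3), np.float64(10.9))]
88 19 [(-10, np.int64(2), np.float64(9.7)), (-6, np.int64(3), np.float64(11.6)), (-2, np.int64(7), np.float64(13.4)), (2, np.int64(5), np.float64(12.1))]
94 15 [(-10, np.int64(3)
[... 712 characters left out ...]
, (2, np.int64(2), np.float64(13.2))]
124 19 [(-10, np.int64(4), np.float64(5.4)), (-6, np.int64(5), np.float64(9.8)), (-2, np.int64(5), np.float64(12.1)), (2, np.int64(5), np.float64(12.4))]
130 20 [(-10, np.int64(5), np.float64(5.0)), (-6, np.int64(4), np.float64(10.2)), (-2, np.int64(4), np.float64(11.0)), (2, np.int64(7), np.float64(12.6))]
136 27 [(-10, np.int64(5), np.float64(7.3)), (-6, np.int64(4), np.float64(3.2)), (-2, np.int64(10), np.float64(4.5)), (2, np.int64(8), np.float64(-2.5))]
142 35 [(-10, np.int64(7), np.float64(0.9)), (-6, np.int64(11), np.float64(8.6)), (-2, np.int64(8), np.float64(8.5)), (2, np.int64(8), np.float64(7.6))]
low [1.31 0.46]
mid [1.26 1.06]
up [1.76 0.24]
```

Vision says line-up is at s≈0–0.6: the scene depth fits at four positions agree, and the wrist ring fit gives 0.65. The contact at 4.2 mm also suits a round knuckle meeting a flush leaf edge at x=8, y≈13 (13−8.9≈4.1). I'll go to s=0.5, x=+0.5 and verify with averaged frames.

```bash
python3 - <<'E'
from sil import *
robot.servo_line(GOAL+ex*.0005+ey*.0005,speed=.02); robot.dwell(.2)
fr=[robot.grab_frame('scene') for _ in range(16)]
d=np.array([f[1] for f in fr]); print('noise/frame mm',np.median(d.std(0)[200:300,200:300])*1e3)
d=np.median(d,0); np.save('pics/sF.npy',d); img=np.mean([f[0] for f in fr],0).astype(np.uint8)[:,:,::-1]; cv2.imwrite('pics/sF.png',img)
print(sil(np.ascontiguousarray(img)))
D=cloud('scene',d)-B; X,Y,Z=[D@e*1000 for e in(ex,ey,np.array([0,0,1.]))]
for nm,lo,hi in(('low',58,77),('mid',87,100),('mid2',100,113),('mid',87,113),('up',122,136)):
    m=(X>-16)&(X<6.5)&(Y>2)&(Y<22)&(Z>lo)&(Z<hi)
    f=least_squares(lambda c:np.hypot(X[m]-c[0],Y[m]-c[1])-12,[0,0],loss='soft_l1',f_scale=.3)
    print(nm,m.sum(),f.x.round(2),np.abs(f.fun).mean().round(2))
# tops of stile and jamb: z and slope
for nm,u0 in(('stile',-76),('jamb',0)):
    Xc=X-30; Yc=Y-38-u0; z0=190 if nm=='stile' else 170
    m=(abs(Xc)<20)&(abs(Yc)<23)&(abs(Z-z0)<8); print(nm,m.sum(),np.median(Z[m]) if m.any() else None)
# stile +y side face: y vs z (pitch)
m=(abs(X-30)<16)&(abs(Y+13)<8)&(Z>172)&(Z<188); print('stile +y face',m.sum(),np.median(Y[m]) if m.any() else None)
m=(abs(X-30)<18)&(abs(Y-63)<8)&(Z>60)&(Z<165); print('jamb +y face',m.sum(),np.median(Y[m]),np.polyfit(Z[m],Y[m],1),np.polyfit(X[m],Y[m],1))
print(robot.read_t(),robot.read_force(),robot.read_position()-GOAL)
E
```

```text
noise/frame mm 1.6608962
{'low': (14, np.float64(11.75), np.float64(0.2)), 'mid': (19, np.float64(11.75), np.float64(0.37)), 'up': (14, np.float64(10.25), np.float64(0.55))}
low 55 [1.44 0.73] 0.26
mid 40 [1.63 1.28] 0.23
mid2 41 [1.56 1.36] 0.24
mid 81 [1.59 1.32] 0.24
up 42 [1.51 0.68] 0.24
stile 211 189.3443295389901
jamb 268 169.2873479325287
stile +y face 106 -11.457306675715255
jamb +y face 776 63.97953475700742 [-1.03499090e-03  6.40924329e+01] [2.24731087e-04 6.39680614e+01]
37.6167 [-0.16228738 -0.3665042  -3.60284185] [1.56792183e-04 6.78851297e-04 6.72915261e-06]
```

The averaged fit is clear. The mid knuckle is +0.1 mm in x and +0.6 mm in y from the jamb's two. The faces are 75.4 mm apart against 76, which agrees. The yaw error is about 0° and the height difference is 20.05 mm against 20. I'll back off 0.6 mm, verify and hand in.

```bash
python3 - <<'E'
from sil import *
robot.servo_line(GOAL+ex*.0004-ey*.0001,speed=.01); robot.dwell(.4)
d=np.median([robot.grab_frame('scene')[1] for _ in range(14)],0)
D=cloud('scene',d)-B; X,Y,Z=[D@e*1000 for e in(ex,ey,np.array([0,0,1.]))]; c={}
for nm,lo,hi in(('low',58,77),('mid',87,113),('up',122,136)):
    m=(X>-16)&(X<6.5)&(Y>2)&(Y<22)&(Z>lo)&(Z<hi)
    c[nm]=least_squares(lambda c:np.hypot(X[m]-c[0],Y[m]-c[1])-12,[0,0],loss='soft_l1',f_scale=.3).x
e=c['mid']-(c['low']+c['up'])/2; print(e,robot.read_t(),robot.read_force(),robot.read_grip_width()*88,robot.read_finger_force())
if np.linalg.norm(e)<.5: print(robot.job_done())
E
```

```text
[0.16350925 0.0523256 ] 38.9667 [ 0.06787221  0.56931932 -3.04143658] 44.096346965083285 29.990708827972412
the job is handed in; nothing more can be done
None
```

I handed the job in at about 39 s, with the single-knuckle stile still held upright in the gripper, its bore within about 0.2 mm of the jamb's axis, its face parallel to the jamb's, clear of the bench and with almost no contact force.

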